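Centre-punch a headstock blank on the bench punch

TASK

Slide the guitar headstock blank over the bench, without lifting it, until its long edge lies flat against the wooden fence and the pencilled cross is right under the point of the bench punch. Then push the punch's knob down until the point meets the wood on the cross and let it spring back up. Do not bring the point down anywhere else on the blank, leave the blank in place, and do not disturb the hammer, the glue bottle or the sanding block.

Things in the scene. Friction and masses are not known exactly. Their poses are not given: they have to be found in the camera images.
- press: bench punch fixed to the bench. Origin on the bench right below the point; x points squarely to its dark wooden fence, y runs along it. Fence: y -180 to 180 mm, 24 mm high, working face at x = 18 mm. Behind it a 32 mm column (x = 100 mm) carries a grey arm, 24 mm wide, to a head 32 mm across, 97 to 153 mm high, around the plunger
- point (a point): lower end of the punch's point (6 mm wide), 30 mm above the bench when up; straight above the press origin
- knob_top (a point): centre of the flat top of the black knob (44 mm diameter, 18 mm high) on the plunger, 195 mm above the bench when up
- plunger (a joint): how far the plunger is pushed down, m: 0 up, at most 0.020; it springs back. The point meets the blank's top at 0.012, with about 7 N on the knob
- blank: loose pale headstock blank, flat, 18 mm thick, 180 mm long along its y: a paddle 80 mm wide (x -40 to 40, y -40 to 90 mm) and a neck stub 54 mm wide (x -27 to 27, y -90 to -40). Origin on its underside, mid-width, mid-length. Its +x long edge, nearer the cross, goes against the fence
- cross (a point): pencilled cross with a dark dot (7 mm) on the blank's top, at x = 22, y = 20 mm of the blank, so 18 mm from the edge that goes to the fence; one pencil line runs over the blank's whole width through it
- hammer: bystander: hammer with a wooden handle, 240 mm long, lying on the bench
- glue: bystander: white glue bottle, 60 mm diameter, 130 mm high, standing
- sanding_block: bystander: cork sanding block 110 x 65 x 35 mm
Not all that is in view belongs to the job. What is shaped like the blank but purple is not meant.

How it is judged:
By the outcome, as a careful person would: the job done as asked, in the order asked, and still so for the second after the job is handed in, with the robot touching nothing.
It also fails if it takes over 69 s, if anything falls off the work surface, if the arm or the gripper's body presses on something with over 40 N, if the wrist force passes 120 N, or if a joint passes its speed limit or range.

ROBOT

A 6-joint arm with a two-finger parallel gripper is mounted at the origin on the work surface. World frame = base frame: x ahead of the robot, y to its left, z up, the work surface at z = 0. Lengths are in m, angles in rad, forces in N, time in s.
With the tool pointing down it reaches from about 0.25 to 0.775 m from the base axis. Payload 4 kg.
Tool frame: the origin (TCP) lies at the very end of the fingers, on their centre line; the grasp point (between the pads) lies 19 mm behind it; z points along the fingers, x is the direction in which the jaws open and shut, and the axes are right-handed (so a half turn about z gives the same grasp; the last joint's range is limited). The gripper opens to 85 mm and grips with 20 to 120 N. Pads are 22 mm wide; open, the fingers measure 114 mm over their backs; the gripper's body (76 mm by 85 mm) begins 54 mm behind the grasp point. The pads swing forward as they close: fully open they stand 13 mm farther back than shut.
Start: joints at [1.147, 0.087, 1.371, -0, 1.684, -0.103], TCP at [0.173, 0.522, 0.231] pointing down, gripper open.
Joint ranges: [-3.1, 3.1], [-0.76, 2.03], [0.27, 2.55], [-1.08, 4.22], [0.17, 2.65], [-2.57, 2.57]. Speed limits (rad/s): [2.79, 2.79, 3.14, 3.14, 3.14, 3.14].

INTERFACE

Orientations are given as a unit quaternion [w, x, y, z].
In Python, from rig import manip, camera gives the robot as it stands.
- The arm moves only by the tool carry_out, never from a script. Its argument "series" is a list of rows, each an object with "jaw": the closure, from -1 (fully open) to 1 (shut), so that 0 is half open; "travel": the shift along the world's x, y, z in units of 0.1 m (1.0 is 0.1 m), a list of three; "twist": the turn about the world's z in units of 360 degrees (1.0 is 360 degrees). A call has 1 to 20 rows; each row is the pose to reach, as a shift and turn from the pose measured when the call began, turning the shorter way round; what a row does not reach only later rows make up. A row lasts 1/8 s, in which the tool goes at most 62.5 mm and 10.7 degrees, less where a joint would pass 70% of its speed; a pose out of reach is approached as far as the arm can. A call with a number of a shift or a turn outside -1 to 1 is refused whole. A call with a gripper value outside its range is refused whole. The fingers move at their own pace and stop on an object; "grip_force" is the grip in N (left out, the last holds). Time passes only in rows, so rows that repeat a pose let the fingers close. It gives the time, the measured TCP pose, the force and the opening at its end, in the units of the state.
- manip.sense(): the state, without advancing time (a new reading comes with each control period).
- camera(name): name is "scene" or "top" or "wrist"; returns a dict with "color" (400x640x3 uint8, red, green, blue), "intrinsics" (3x3 intrinsics, pixels), "view" (4x4, takes a point from world to camera coordinates); the wrist camera has in their place "hand_eye" (4x4, takes a point from camera to tool coordinates, whose origin is the TCP and whose axes are the tool frame's). Camera axes: x right, y down, z forward; pixel columns grow to the right and rows downward; lengths in m; the calibration is good to about 2 mm. A picture is of the moment at which its call begins: read the wrist's pose just before it. There is no depth.
- manip.finish_job(): hands the job in, once; it reports no verdict.
The state is a dict: "t": time; "qpos": joint angles; "joint_vel": joint speeds; "effort": joint torques, N m; "eef_pos": TCP position; "tool_rot": TCP orientation; "force": force on the tool from outside, world axes, zero at the start; "torque": the same for the moment, N m; "width": finger opening in m.
Only numpy, scipy, OpenCV 4.12 (cv2) and the standard library are available. Lean on these libraries where they do the work, as an engineer would, in place of code of your own. Each camera call takes 0.05 s, during which the arm holds its last target. There are 200 camera calls.

## Working session

There is one attempt and no reset: what is moved stays moved. The work goes in short steps, Python scripts to look and compute and a tool call to move; the robot and the scene stay as the last step left them, time stands still between calls to the robot, and variables do not carry over. Pictures are saved under pics/ and viewed, about 8 in all and at most 12, crops included, and the job is handed in when it is done.

Besides the shell and the picture viewer there is one more tool, called as name(argument=value, ...), one argument or row to a line, values as JSON. carry_out: Moves the arm, as the interface text tells. Shifts and turns lie within -1 to 1; 1 stands for 0.1 m of shift or 360 degrees of turn. Its arguments: {"type":"object","properties":{"series":{"type":"array"},"grip_force":{"type":"number"}},"required":["series"]}

```bash
mkdir -p pics; cat > h.py <<'E'
import numpy as np, cv2
from rig import manip, camera
def shot(n,f,crop=None,s=1):
    st=manip.sense(); c=camera(n); im=c["color"][:,:,::-1].copy()
    np.savez('pics/'+f+'.npz',**{k:np.array(v) for k,v in c.items()},p=st["eef_pos"],q=st["tool_rot"])
    if crop: x0,y0,x1,y1=crop; im=im[y0:y1,x0:x1]
    cv2.imwrite('pics/'+f+'.png',cv2.resize(im,None,fx=s,fy=s,interpolation=cv2.INTER_CUBIC))
def V(f):
    d=np.load('pics/'+f+'.npz'); K=d['intrinsics']
    if 'view' in d: return K,d['view']
    from scipy.spatial.transform import Rotation as R
    q=d['q'];T=np.eye(4);T[:3,:3]=R.from_quat([q[1],q[2],q[3],q[0]]).as_matrix();T[:3,3]=d['p']
    return K,np.linalg.inv(T@d['hand_eye'])
def back(f,px,z):
    K,v=V(f); R=v[:3,:3]; c=-R.T@v[:3,3]
    r=R.T@np.linalg.solve(K,[px[0],px[1],1.]); return (c+r*(z-c[2])/r[2])
def proj(f,P):
    K,v=V(f); p=K@(v[:3,:3]@np.array(P)+v[:3,3]); return p[:2]/p[2]
E
python3 - <<'E'
from h import *
shot('top','top1'); shot('scene','scene1')
s=manip.sense(); print(s)
for f in('top1','scene1'):
    K,v=V(f); print(K[0,0],-v[:3,:3].T@v[:3,3],v[2,:3])
E
```

```text
{'t': 0.1, 'qpos': array([ 1.14685815e+00,  8.78903548e-02,  1.37211039e+00,  2.10902479e-05,
        1.68358982e+00, -1.03104115e-01]), 'joint_vel': array([-0.00196394, -0.001744  , -0.00312454, -0.00036373,  0.00116705,
        0.00106557]), 'effort': array([ 1.65875910e-03, -3.53012860e+01, -3.14219356e+01, -1.06973603e-04,
        7.95467058e-03,  2.48193010e-05]), 'eef_pos': array([0.1732634 , 0.5215281 , 0.23024742]), 'tool_rot': array([ 4.88903130e-04,  8.10973066e-01,  5.85082633e-01, -8.71203541e-04]), 'force': array([ 0.0086432 , -0.35072749,  0.30129361]), 'torque': array([0.02716426, 0.04590496, 0.0222164 ]), 'width': 0.08536427624138446}
431.0613780494791 [ 0.35714184 -0.0212313   1.48666029] [ 0.06646479  0.01551894 -0.99766808]
441.7419866937775 [ 0.94969767 -0.51103268  1.10003446] [-0.41027517  0.41746757 -0.81079906]
```

View pics/top1.png

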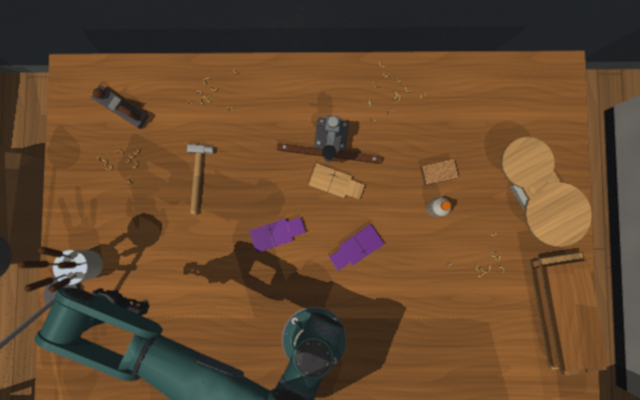

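View pics/scene1.png

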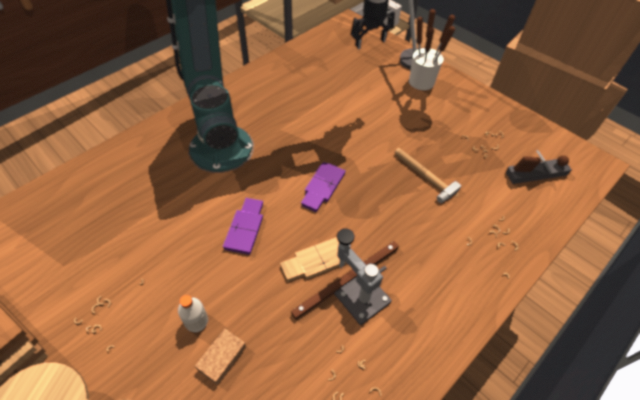

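The top view shows the press near (331,145), with the fence running from (279,147) to (381,159). The blank is at about (337,181) with its neck to the right. The hammer, glue bottle and sanding block stand clear of it. I'll enlarge both views.

```bash
python3 - <<'E'
from h import *
a=cv2.imread('pics/top1.png')[115:215,265:395]; b=cv2.imread('pics/scene1.png')[215:330,270:410]
a=cv2.resize(a,None,fx=6,fy=6,interpolation=cv2.INTER_CUBIC);cv2.imwrite('pics/t1c.png',a)
b=cv2.resize(b,None,fx=5,fy=5,interpolation=cv2.INTER_CUBIC);cv2.imwrite('pics/s1c.png',b)
E
```

```text
(no output)
```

View pics/t1c.png

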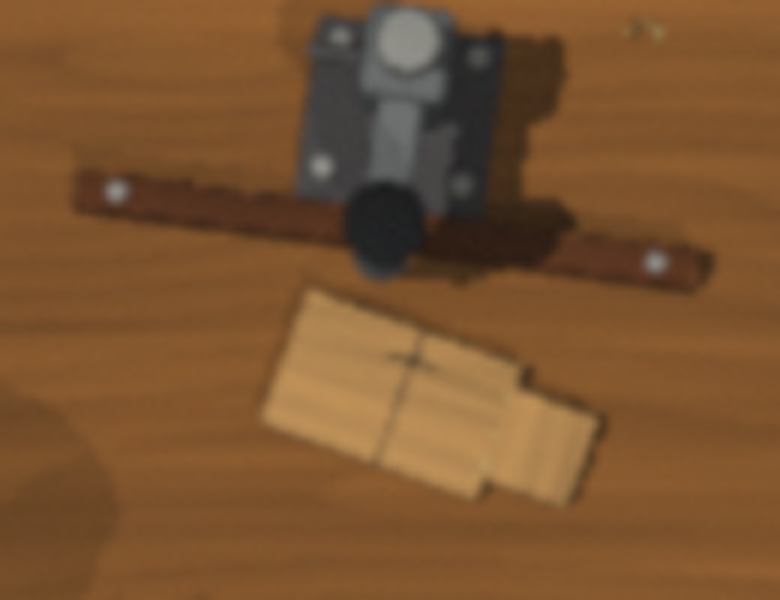

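View pics/s1c.png

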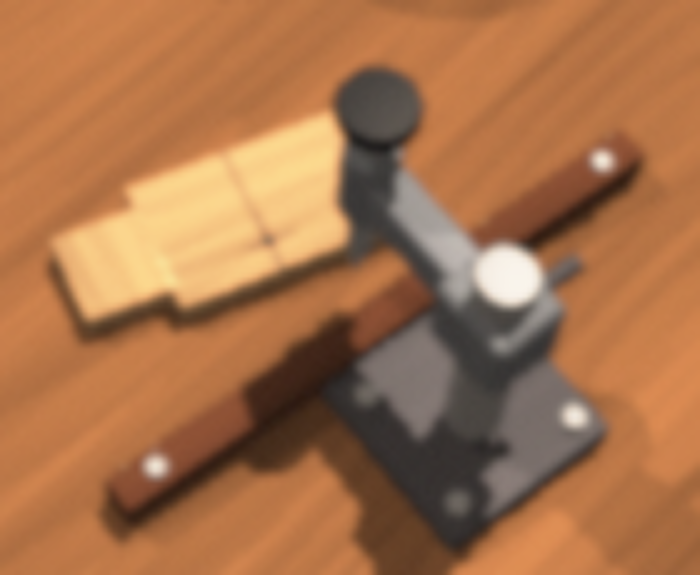

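```bash
cat > fit.py <<'E'
from h import *
from scipy.optimize import least_squares
def tp(x,y):return ((x+.5)/6-.5+265,(y+.5)/6-.5+115)
def sp(x,y):return ((x+.5)/5-.5+270,(y+.5)/5-.5+215)
def fit(obs,x0):
    def w(p,l):c,s=np.cos(p[2]),np.sin(p[2]);return [p[0]+c*l[0]-s*l[1],p[1]+s*l[0]+c*l[1],l[2]]
    r=least_squares(lambda p:np.concatenate([proj(f,w(p,l))-px for f,px,l in obs]),x0)
    return r.x,r.fun.reshape(-1,2),w
E
python3 - <<'E'
from fit import *
T='top1';S='scene1';h=.018
bl=[(T,tp(*p),l) for p,l in [((308,290),(.04,.09,h)),((525,370),(.04,-.04,h)),((262,422),(-.04,.09,h)),((480,500),(-.04,-.04,h)),((603,420),(.027,-.09,h)),((568,507),(-.027,-.09,h)),((412,358),(.022,.02,h))]]
bs=[(S,sp(*p),l) for p,l in [((268,240),(.022,.02,h)),((180,310),(.04,-.04,h)),((128,190),(-.04,-.04,h)),((52,242),(-.027,-.09,h)),((88,325),(.027,-.09,h))]]
pr=[(T,tp(384,222),(0,0,.195)),(T,tp(75,211),(.018,.18,.024)),(T,tp(693,291),(.018,-.18,.024)),(T,tp(407,40),(.1,0,.153))][:3]
ps=[(S,sp(380,103),(0,0,.195)),(S,sp(112,490),(.018,-.18,.024)),(S,sp(612,132),(.018,.18,.024))][:2]
for n,o,x0 in [('bT',bl,(.5,0,0)),('bTS',bl+bs,(.5,0,0)),('pT',pr,(.6,0,0)),('pS',ps,(.6,0,0)),('pTS',pr+ps,(.6,0,0))]:
    x,r,w=fit(o,x0); print(n,np.round(x[:2]*1e3,1),round(np.degrees(x[2]),2),np.abs(r).max().round(2),np.round(r[-1],2))
for n,px,z in [('glue',(440,207),.1),('sand',(440,172),.03),('hamhead',(201,149),.02),('hamend',(195,211),.02)]: print(n,back(T,px,z).round(3))
E
```

```text
bT [528.4 -81.4] -19.9 0.61 [0.49 0.61]
bTS [529.8 -81.2] -19.61 0.98 [-0.28 -0.69]
pT [601.8 -49.2] -7.6 0.72 [ 0.55 -0.13]
pS [606.3 -50. ] -5.56 0.14 [ 0.13 -0.13]
pTS [604.7 -49.6] -6.44 2.05 [-0.9  -1.37]
glue [ 0.44  -0.408  0.1  ]
sand [ 0.564 -0.43   0.03 ]
hamhead [0.646 0.388 0.02 ]
hamend [0.432 0.405 0.02 ]
```

The fit puts the blank at about (529,-81) mm, yaw -19.7°, and the press at about (603,-50) mm, yaw -7°. I'll move over the neck and look again from close by.

carry_out(
  series=[
    {"jaw":-1,"travel":[0.5,-1,0],"twist":-0.055},
    {"jaw":-1,"travel":[0.5,-1,0],"twist":-0.055},
  ],
)

```text
t: 0.35
eef_pos: [0.2235, 0.42, 0.2292]
tool_rot: [0.001, 0.9, 0.435, -0.002]
force: [0.9, 0.7, 0.9]
width: 0.0855
```

carry_out(
  series=[
    {"jaw":-1,"travel":[0.5,-1,0],"twist":-0.055},
    {"jaw":-1,"travel":[0.5,-1,0],"twist":-0.055},
  ],
)

```text
t: 0.6
eef_pos: [0.2738, 0.318, 0.2287]
tool_rot: [0.001, 0.963, 0.271, -0.002]
force: [0.1, -0.2, 0.2]
width: 0.0854
```

carry_out(
  series=[
    {"jaw":-1,"travel":[0.5,-1,0],"twist":-0.055},
    {"jaw":-1,"travel":[0.5,-1,0],"twist":-0.055},
  ],
)

```text
t: 0.85
eef_pos: [0.3241, 0.216, 0.2283]
tool_rot: [0.001, 0.995, 0.099, -0.002]
force: [0.6, -0.3, -0.6]
width: 0.0853
```

carry_out(
  series=[
    {"jaw":-1,"travel":[0.5,-1,0],"twist":-0.055},
    {"jaw":-1,"travel":[0.5,-1,0],"twist":-0.055},
  ],
)

```text
t: 1.1
eef_pos: [0.3744, 0.1139, 0.228]
tool_rot: [0.001, 0.997, -0.077, -0.002]
force: [1.1, 0.9, 0.1]
width: 0.0855
```

carry_out(
  series=[
    {"jaw":-1,"travel":[0.5,-1,0],"twist":-0.04},
    {"jaw":-1,"travel":[0.5,-1,0],"twist":-0.04},
  ],
)

```text
t: 1.35
eef_pos: [0.4247, 0.0118, 0.2276]
tool_rot: [0.0, 0.979, -0.204, -0.003]
force: [0.3, 0.0, -0.2]
width: 0.0852
```

carry_out(
  series=[
    {"jaw":-1,"travel":[0,-1,0],"twist":0.01},
    {"jaw":-1,"travel":[0,-1,0],"twist":0.01},
    {"jaw":-1,"travel":[0,-1,0],"twist":0.01},
  ],
)

```text
t: 1.72
eef_pos: [0.4243, -0.0904, 0.2268]
tool_rot: [0.0, 0.985, -0.175, -0.003]
force: [-0.1, 0.1, -0.1]
width: 0.0849
```

```bash
python3 - <<'E'
from h import *
shot('wrist','w1'); print(manip.sense()['eef_pos'])
E
```

```text
[ 0.42435356 -0.0889154   0.22693417]
```

View pics/w1.png

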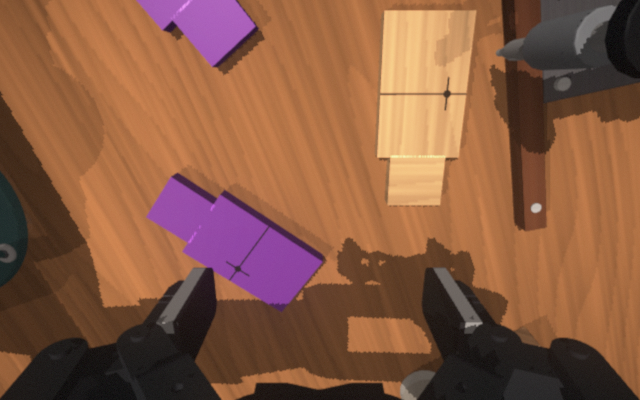

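The wrist view shows the cross at (447,94), the punch tip at (499,53) and the neck end at (388,204) and (441,206). The fence foot runs from (503,0) to (519,228), with a screw at (536,208).

```bash
python3 - <<'E'
from fit import *
T='w1';h=.018
bl=[(T,p,l) for p,l in [((385,11),(-.04,.09,h)),((476,11),(.04,.09,h)),((378,157),(-.04,-.04,h)),((458,158),(.04,-.04,h)),((388,204),(-.027,-.09,h)),((441,206),(.027,-.09,h)),((447,94),(.022,.02,h))]]
x,r,w=fit(bl,(.53,-.08,-.34));print('blank',x[:2]*1e3,np.degrees(x[2]),r.round(1).tolist())
tip=back(T,(499,53),.03);print('tip',tip)
a,b=back(T,(503,0),0),back(T,(519,228),0);d=a-b
print('fence foot',a,b,'yaw',np.degrees(np.arctan2(-d[0],d[1])))
for yaw in(-5.5,-6,-6.5,-7,-7.5):
    t=np.radians(yaw);n=np.array([np.cos(t),np.sin(t)]); print(yaw,'fence x',n@(a-tip)[:2],n@(b-tip)[:2], 'end y',np.array([-n[1],n[0]])@(b-tip)[:2])
for z in(.0,.024): print(z,back(T,(536,208),z))
E
```

```text
blank [530.60257526 -79.37111286] -20.040049458690284 [[-0.2, 0.0], [0.6, -0.3], [-0.5, 0.5], [0.7, -0.6], [-0.2, 1.2], [-0.7, -0.8], [0.1, 0.2]]
tip [ 0.60513432 -0.04817911  0.03      ]
fence foot [ 0.6308639 -0.0078974  0.       ] [ 0.60378214 -0.23695053  0.        ] yaw -6.742979361560247
-5.5 fence x 0.021750292387567254 0.01674697587076652 end y -0.18803195663423725
-6 fence x 0.021378042467360556 0.01838720574163834 end y -0.18787865387406408
-6.5 fence x 0.021004164526451513 0.02002603535560398 end y -0.18771104342699663
-7 fence x 0.020628687037092853 0.021663339909443337 end y -0.18752913805721935
-7.5 fence x 0.020251638593349112 0.023298994716075556 end y -0.18733295161753044
0.0 [ 0.62527329 -0.2198028   0.        ]
0.024 [ 0.61405973 -0.20651507  0.024     ]
```

Relative to the punch tip this gives a slide of about +50 mm in x and +14 mm in y, plus a 13° turn. I'll grip the neck stub low, slide to about 8 mm short of the fence, then push home.

carry_out(
  series=[
    {"jaw":-1,"travel":[0.83,-0.54,-0.3],"twist":0},
    {"jaw":-1,"travel":[0.83,-0.54,-1],"twist":0},
    {"jaw":-1,"travel":[0.83,-0.54,-1],"twist":0},
    {"jaw":-1,"travel":[0.83,-0.54,-1],"twist":0},
  ],
)

```text
t: 2.28
eef_pos: [0.506, -0.1409, 0.1237]
tool_rot: [-0.001, 0.985, -0.173, -0.007]
force: [-0.5, 0.3, 0.2]
width: 0.0853
```

carry_out(
  series=[
    {"jaw":-1,"travel":[0,0,-0.5],"twist":0},
    {"jaw":-1,"travel":[0,0,-0.9],"twist":0},
    {"jaw":-1,"travel":[0,0,-0.9],"twist":0},
  ],
)

```text
t: 2.65
eef_pos: [0.5039, -0.139, 0.0322]
tool_rot: [-0.002, 0.985, -0.173, -0.01]
force: [0.4, 0.7, -0.0]
width: 0.0856
```

carry_out(
  series=[
    {"jaw":-1,"travel":[0.04,-0.04,-0.2],"twist":0},
    {"jaw":-1,"travel":[0.04,-0.04,-0.29],"twist":0},
    {"jaw":-1,"travel":[0.04,-0.04,-0.29],"twist":0},
    {"jaw":0.0,"travel":[0.04,-0.04,-0.29],"twist":0},
    {"jaw":0.0,"travel":[0.04,-0.04,-0.29],"twist":0},
    {"jaw":0.0,"travel":[0.04,-0.04,-0.29],"twist":0},
    {"jaw":0.0,"travel":[0.04,-0.04,-0.29],"twist":0},
    {"jaw":0.0,"travel":[0.04,-0.04,-0.29],"twist":0},
  ],
  grip_force=30,
)

```text
t: 3.65
eef_pos: [0.5085, -0.1432, 0.0042]
tool_rot: [-0.002, 0.985, -0.173, -0.009]
force: [-1.1, -0.7, 6.1]
width: 0.0531
```

```bash
python3 - <<'E'
from h import *
shot('wrist','w2'); s=manip.sense();print(s['eef_pos'],s['width'],s['force'])
E
```

```text
[ 0.50849476 -0.14327043  0.00416538] 0.05355031832347141 [-1.09963517  0.7111034   5.1261523 ]
```

View pics/w2.png

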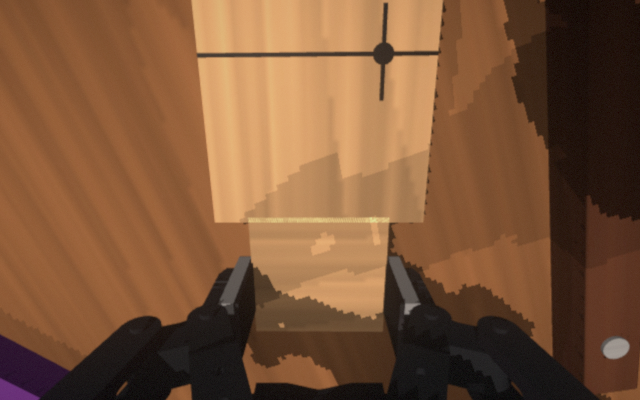

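The neck is held (53 mm opening) with the tool pressing about 5 N downward, so it isn't lifting. The cross is at (383,54). Next is the slide.

carry_out(
  series=[
    {"jaw":0,"travel":[0.1,0.02,0],"twist":0.006},
    {"jaw":0,"travel":[0.2,0.04,0],"twist":0.012},
    {"jaw":0,"travel":[0.3,0.06,0],"twist":0.018},
    {"jaw":0,"travel":[0.4,0.08,0],"twist":0.025},
    {"jaw":0,"travel":[0.5,0.1,0],"twist":0.031},
    {"jaw":0,"travel":[0.56,0.11,0],"twist":0.037},
    {"jaw":0,"travel":[0.56,0.11,0],"twist":0.037},
    {"jaw":0,"travel":[0.56,0.11,0],"twist":0.037},
  ],
)

```text
t: 4.7
eef_pos: [0.5655, -0.132, 0.0042]
tool_rot: [-0.001, 0.998, -0.057, -0.008]
force: [1.3, -1.3, 2.1]
width: 0.0535
```

```bash
python3 - <<'E'
from h import *
shot('wrist','w3'); shot('scene','s3',(280,190,400,280),6);s=manip.sense();print(s['eef_pos'],s['tool_rot'],s['width'],s['force'])
print('cross w2',back('w2',(383,54),.018))
E
```

```text
[ 0.56544228 -0.13201226  0.00424875] [-7.99537707e-04  9.98319641e-01 -5.74292713e-02 -7.68981395e-03] 0.05284329507238308 [ 2.19968225 -0.0471314   0.87929158]
cross w2 [ 0.55836932 -0.06736262  0.018     ]
```

View pics/w3.png

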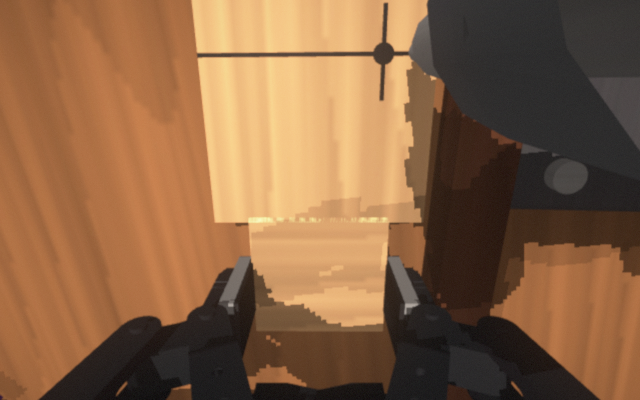

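The blank moved rigidly with the gripper: the cross is still at (383,54). The punch tip is now at about (411,48), and the fence's left edge runs from about (438,100) to (422,305).

```bash
python3 - <<'E'
from fit import *
im=cv2.imread('pics/w3.png')[20:310,370:480]
cv2.imwrite('pics/w3c.png',cv2.resize(im,None,fx=2,fy=2,interpolation=cv2.INTER_CUBIC))
T='w3';x=back(T,(383,54),.018);tip=back(T,(411,48),.03);print(x,tip,tip-x)
t=np.radians(-6.75);n=np.array([np.cos(t),np.sin(t)]);m=np.array([-n[1],n[0]]);d=(tip-x)[:2];print('press frame',n@d,m@d)
for e in [((197,54),(440,52))]: 
    a,b=back(T,e[0],.018),back(T,e[1],.018);print('blank line yaw',np.degrees(np.arctan2(*(b-a)[[1,0]])))
E
```

```text
[ 0.59654536 -0.04660305  0.018     ] [ 0.60309803 -0.04645625  0.03      ] [0.00655267 0.00014681 0.012     ]
press frame 0.0064899973104937244 0.0009159729497924082
blank line yaw -6.1860398625424775
```

View pics/w3c.png

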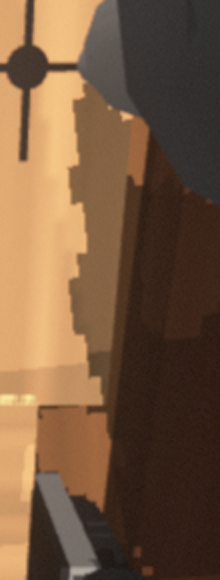

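carry_out(
  series=[
    {"jaw":-0.38,"travel":[0,0,0],"twist":0},
    {"jaw":-0.38,"travel":[0,0,0],"twist":0},
    {"jaw":-0.38,"travel":[0,0,0],"twist":0},
  ],
)

```text
t: 5.18
eef_pos: [0.565, -0.1319, 0.0038]
tool_rot: [-0.001, 0.998, -0.057, -0.008]
force: [0.1, 0.7, -0.1]
width: 0.0589
```

```bash
python3 - <<'E'
from h import *
s=manip.sense();print(s['eef_pos'],s['width'],s['force'],np.load('pics/w3.npz')['hand_eye'].round(3))
E
```

```text
[ 0.56503388 -0.13189468  0.00384056] 0.05893926400556654 [ 0.12316973  0.71197661 -0.1322376 ] [[ 1.     0.    -0.001 -0.   ]
 [-0.     0.95   0.313 -0.08 ]
 [ 0.001 -0.313  0.95  -0.143]
 [ 0.     0.     0.     1.   ]]
```

The blank is released. I'll back out along the neck, because the wrist camera is close to the knob, then lift, turn 90° and go behind the long edge.

carry_out(
  series=[
    {"jaw":-0.38,"travel":[-0.035,-0.3,0.0],"twist":0},
    {"jaw":-0.38,"travel":[-0.07,-0.6,0.0],"twist":0},
    {"jaw":-0.38,"travel":[-0.07,-0.6,0.0],"twist":0},
    {"jaw":-0.38,"travel":[-0.07,-0.6,0.5],"twist":0},
    {"jaw":-0.38,"travel":[-0.4,-0.6,0.9],"twist":0.03},
    {"jaw":-0.38,"travel":[-0.9,-0.5,0.9],"twist":0.06},
    {"jaw":-0.38,"travel":[-0.9,0,0.9],"twist":0.09},
    {"jaw":-0.38,"travel":[-0.9,0.4,0.9],"twist":0.12},
    {"jaw":-0.38,"travel":[-0.9,0.84,0.9],"twist":0.15},
    {"jaw":-0.38,"travel":[-0.9,0.84,0.9],"twist":0.18},
    {"jaw":-0.38,"travel":[-0.9,0.84,0.9],"twist":0.21},
    {"jaw":-0.38,"travel":[-0.9,0.84,0.9],"twist":0.24},
    {"jaw":-0.38,"travel":[-0.9,0.84,0.9],"twist":0.25},
    {"jaw":-0.38,"travel":[-0.9,0.84,0.9],"twist":0.25},
  ],
)

```text
t: 6.92
eef_pos: [0.4747, -0.047, 0.0937]
tool_rot: [0.005, 0.747, 0.665, -0.006]
force: [-0.4, -0.2, -0.4]
width: 0.059
```

```bash
python3 - <<'E'
from h import *
s=manip.sense();print(s['eef_pos'],s['width'],s['tool_rot'],np.degrees(2*np.arctan2(s['tool_rot'][2],s['tool_rot'][1])))
shot('top','t4'); shot('scene','s4')
a=cv2.imread('pics/t4.png')[125:195,295:385]; b=cv2.imread('pics/s4.png')[215:300,275:395]
a=cv2.resize(a,(720,560),interpolation=cv2.INTER_CUBIC);cv2.imwrite('pics/t4c.png',a)
E
```

```text
[ 0.47474118 -0.04704138  0.09368549] 0.0590069531604599 [ 0.00474285  0.74659225  0.66523472 -0.00634772] 83.4038747269138
```

carry_out(
  series=[
    {"jaw":-0.38,"travel":[0.25,-0.01,-0.5],"twist":0},
    {"jaw":-0.38,"travel":[0.25,-0.01,-0.9],"twist":0},
    {"jaw":-0.38,"travel":[0.25,-0.01,-0.9],"twist":0},
    {"jaw":-0.38,"travel":[0.25,-0.01,-0.9],"twist":0},
    {"jaw":-0.38,"travel":[0.32,-0.02,-0.9],"twist":0},
    {"jaw":-0.38,"travel":[0.38,-0.03,-0.9],"twist":0},
    {"jaw":-0.38,"travel":[0.43,-0.03,-0.9],"twist":0},
    {"jaw":-0.38,"travel":[0.47,-0.035,-0.9],"twist":0},
    {"jaw":-0.38,"travel":[0.47,-0.035,-0.9],"twist":0},
  ],
)

```text
t: 8.15
eef_pos: [0.5221, -0.0509, 0.0037]
tool_rot: [0.005, 0.747, 0.665, -0.006]
force: [0.6, -1.2, -0.2]
width: 0.0593
```

carry_out(
  series=[
    {"jaw":-0.38,"travel":[0.02,-0.002,0],"twist":0},
    {"jaw":-0.38,"travel":[0.04,-0.005,0],"twist":0},
    {"jaw":-0.38,"travel":[0.06,-0.007,0],"twist":0},
    {"jaw":-0.38,"travel":[0.06,-0.007,0],"twist":0},
  ],
)

```text
t: 8.65
eef_pos: [0.5283, -0.0516, 0.0036]
tool_rot: [0.005, 0.747, 0.665, -0.006]
force: [-0.2, 0.1, -0.1]
width: 0.0592
```

carry_out(
  series=[
    {"jaw":-0.38,"travel":[0.01,-0.001,0],"twist":0},
    {"jaw":-0.38,"travel":[0.02,-0.002,0],"twist":0},
    {"jaw":-0.38,"travel":[0.02,-0.002,0],"twist":0},
  ],
)

```text
t: 9.02
eef_pos: [0.5304, -0.0519, 0.0035]
tool_rot: [0.005, 0.747, 0.665, -0.006]
force: [-1.4, -0.4, -0.4]
width: 0.0592
```

carry_out(
  series=[
    {"jaw":-0.38,"travel":[0.01,-0.001,0],"twist":0},
    {"jaw":-0.38,"travel":[0.02,-0.002,0],"twist":0},
    {"jaw":-0.38,"travel":[0.02,-0.002,0],"twist":0},
  ],
)

```text
t: 9.4
eef_pos: [0.5307, -0.0519, 0.0035]
tool_rot: [0.003, 0.747, 0.665, -0.008]
force: [-6.4, 1.6, 4.8]
width: 0.0592
```

carry_out(
  series=[
    {"jaw":-0.38,"travel":[0.01,-0.001,0],"twist":0},
    {"jaw":-0.38,"travel":[0.015,-0.002,0],"twist":0},
    {"jaw":-0.38,"travel":[0.015,-0.002,0],"twist":0},
  ],
)

```text
t: 9.78
eef_pos: [0.5306, -0.0518, 0.0035]
tool_rot: [0.002, 0.747, 0.665, -0.009]
force: [-6.6, 1.7, 5.1]
width: 0.0589
```

The blank has met the fence: TCP x stalled at 0.5307 against 0.5312 expected, with 6.5 N. One firmer push to seat it, then back off.

carry_out(
  series=[
    {"jaw":-0.38,"travel":[0.03,-0.003,0],"twist":0},
    {"jaw":-0.38,"travel":[0.04,-0.004,0],"twist":0},
    {"jaw":-0.38,"travel":[0.04,-0.004,0],"twist":0},
  ],
)

```text
t: 10.15
eef_pos: [0.5307, -0.0518, 0.0035]
tool_rot: [-0.002, 0.747, 0.665, -0.012]
force: [-12.9, 1.5, 10.5]
width: 0.059
```

carry_out(
  series=[
    {"jaw":-0.38,"travel":[-0.15,0.02,0],"twist":0},
    {"jaw":-0.38,"travel":[-0.3,0.03,0],"twist":0},
    {"jaw":-0.38,"travel":[-0.5,0.0,0.5],"twist":-0.02},
    {"jaw":-0.38,"travel":[-0.5,-0.4,0.9],"twist":-0.05},
    {"jaw":-0.38,"travel":[-0.5,-0.8,0.9],"twist":-0.08},
    {"jaw":-0.38,"travel":[-0.4,-1,0.9],"twist":-0.11},
    {"jaw":-0.38,"travel":[-0.3,-1,0.9],"twist":-0.14},
    {"jaw":-0.38,"travel":[-0.2,-1,0.9],"twist":-0.17},
    {"jaw":-0.38,"travel":[0,-1,0.9],"twist":-0.2},
    {"jaw":-0.38,"travel":[0.2,-1,0.9],"twist":-0.23},
    {"jaw":-0.38,"travel":[0.3,-1,0.9],"twist":-0.25},
    {"jaw":-0.38,"travel":[0.3,-1,0.9],"twist":-0.25},
  ],
)

```text
t: 11.65
eef_pos: [0.5612, -0.152, 0.0934]
tool_rot: [-0.01, 0.998, -0.057, -0.007]
force: [-0.6, 0.2, 0.1]
width: 0.0592
```

```bash
python3 - <<'E'
from h import *
s=manip.sense();print(s['eef_pos'],np.degrees(2*np.arctan2(s['tool_rot'][2],s['tool_rot'][1])),s['tool_rot'])
shot('wrist','w5')
E
```

```text
[ 0.56119698 -0.1519708   0.09344884] -6.5196280688202 [-0.00965868  0.99830959 -0.05685968 -0.00718707]
```

View pics/w5.png

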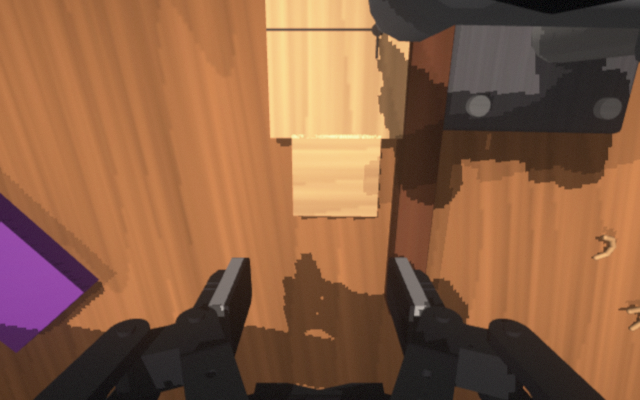

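The blank looks flush with the fence, with the cross at (377,30), but the punch head hides the tip. I'll shift the camera to look in from the robot side.

carry_out(
  series=[
    {"jaw":-0.38,"travel":[-0.5,0,0],"twist":0},
    {"jaw":-0.38,"travel":[-0.5,0.17,-0.43],"twist":0},
    {"jaw":-0.38,"travel":[-0.5,0.17,-0.43],"twist":0},
    {"jaw":-0.38,"travel":[-0.5,0.17,-0.43],"twist":0},
  ],
)

```text
t: 12.2
eef_pos: [0.5113, -0.1355, 0.0515]
tool_rot: [-0.009, 0.998, -0.056, -0.007]
force: [0.0, -0.5, -0.4]
width: 0.0588
```

```bash
python3 - <<'E'
from h import *
s=manip.sense();print(s['eef_pos'],s['tool_rot'])
shot('wrist','w6',(340,0,640,220),2.6)
E
```

```text
[ 0.51130905 -0.13546308  0.05152196] [-0.00926047  0.99836162 -0.05605643 -0.00678247]
```

View pics/w6.png

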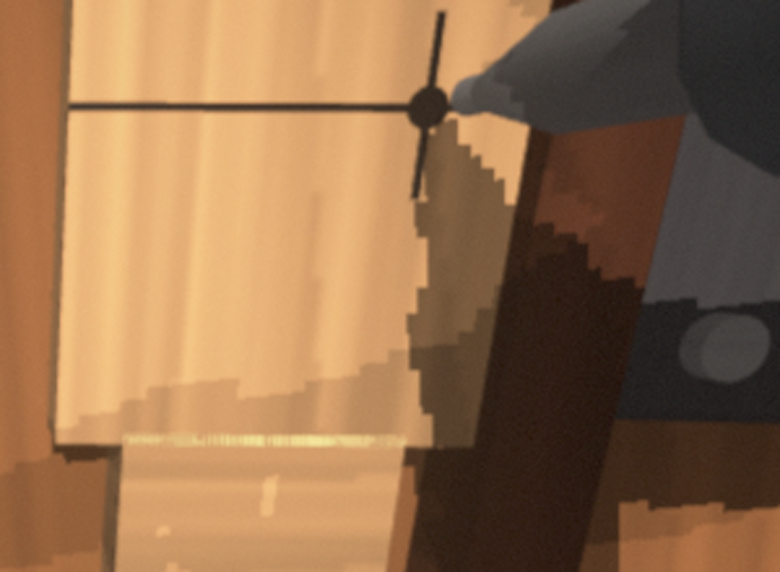

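The long edge lies flush on the fence. The cross dot is at crop (428,107) and the tip's lower end at about (460,97).

```bash
python3 - <<'E'
from fit import *
T='w6';f=lambda x,y:((x+.5)/2.6-.5+340,(y+.5)/2.6-.5)
x=back(T,f(428,107),.018);t=np.radians(-6.75);n=np.array([np.cos(t),np.sin(t)]);m=np.array([-n[1],n[0]])
for p in [(455,98),(460,97),(466,95)]:
    tip=back(T,f(*p),.03);d=(tip-x)[:2];print(p,x.round(4),tip.round(4),'press',n@d*1e3,m@d*1e3)
# where would the tip at z=.03 above the cross appear
q=proj(T,[x[0],x[1],.03]);print((np.array(q)+.5-[340,0])*2.6-.5)
a,b=back(T,f(69,105),.018),back(T,f(428,107),.018);print('yaw',np.degrees(np.arctan2(*(b-a)[[1,0]])))
a,b=back(T,f(551,0),.018),back(T,f(475,445),.018);d=a-b;print('edge yaw',np.degrees(np.arctan2(-d[0],d[1])))
E
```

```text
(455, 98) [ 0.6044 -0.0477  0.018 ] [ 0.6031 -0.0476  0.03  ] press -1.338350010446136 -0.019102973245389454
(460, 97) [ 0.6044 -0.0477  0.018 ] [ 0.6039 -0.0475  0.03  ] press -0.5622268669098538 0.13230316816995552
(466, 95) [ 0.6044 -0.0477  0.018 ] [ 0.6048 -0.0473  0.03  ] press 0.348354658137562 0.43226248201922
[463.37007825  97.90717713]
yaw -6.810600531546468
edge yaw -6.405314810172301
```

Relative to the tip the cross is within about 0.5 mm, and the blank's yaw of -6.8° matches the fence. Next I'll close the jaws and go above the knob.

carry_out(
  series=[
    {"jaw":-0.38,"travel":[-0.1,-0.1,0.5],"twist":0},
    {"jaw":1,"travel":[-0.1,-0.1,1],"twist":0},
    {"jaw":1,"travel":[-0.1,-0.1,1],"twist":0},
  ],
)

```text
t: 12.62
eef_pos: [0.506, -0.148, 0.1601]
tool_rot: [-0.006, 0.998, -0.056, 0.001]
force: [0.5, -0.1, -0.6]
width: 0.0233
```

carry_out(
  series=[
    {"jaw":1,"travel":[0,0,0.5],"twist":0},
    {"jaw":1,"travel":[0,0,0.9],"twist":0},
    {"jaw":1,"travel":[0.5,0.5,0.9],"twist":0},
    {"jaw":1,"travel":[1,1,0.9],"twist":0},
    {"jaw":1,"travel":[1,1,0.8],"twist":0},
    {"jaw":1,"travel":[1,1,0.8],"twist":0},
  ],
)

```text
t: 13.38
eef_pos: [0.6058, -0.0475, 0.2381]
tool_rot: [-0.006, 0.998, -0.055, -0.001]
force: [-0.4, 0.7, -0.6]
width: 0.0
```

carry_out(
  series=[
    {"jaw":1,"travel":[-0.01,0,-0.3],"twist":0},
    {"jaw":1,"travel":[-0.01,0,-0.4],"twist":0},
    {"jaw":1,"travel":[-0.01,0,-0.4],"twist":0},
  ],
)

```text
t: 13.75
eef_pos: [0.6038, -0.0486, 0.1976]
tool_rot: [-0.006, 0.998, -0.056, -0.002]
force: [0.4, -0.9, 0.1]
width: 0.0003
```

carry_out(
  series=[
    {"jaw":1,"travel":[0,0,-0.02],"twist":0},
    {"jaw":1,"travel":[0,0,-0.05],"twist":0},
    {"jaw":1,"travel":[0,0,-0.08],"twist":0},
    {"jaw":1,"travel":[0,0,-0.08],"twist":0},
  ],
)

```text
t: 14.25
eef_pos: [0.6043, -0.0492, 0.1906]
tool_rot: [-0.006, 0.998, -0.056, -0.001]
force: [-0.6, -1.5, 3.8]
width: 0.0001
```

carry_out(
  series=[
    {"jaw":1,"travel":[0,0.01,-0.02],"twist":0},
    {"jaw":1,"travel":[0,0.01,-0.05],"twist":0},
    {"jaw":1,"travel":[0,0.01,-0.07],"twist":0},
    {"jaw":1,"travel":[0,0.01,-0.07],"twist":0},
  ],
)

```text
t: 14.75
eef_pos: [0.6044, -0.0489, 0.1844]
tool_rot: [-0.005, 0.998, -0.057, -0.0]
force: [-2.1, -2.7, 7.0]
width: -0.0004
```

carry_out(
  series=[
    {"jaw":1,"travel":[0,0,-0.01],"twist":0},
    {"jaw":1,"travel":[0,0,-0.02],"twist":0},
    {"jaw":1,"travel":[0,0,-0.02],"twist":0},
  ],
)

```text
t: 15.12
eef_pos: [0.6045, -0.0489, 0.1834]
tool_rot: [-0.005, 0.998, -0.057, 0.0]
force: [-2.1, -2.0, 7.7]
width: 0.0001
```

carry_out(
  series=[
    {"jaw":1,"travel":[0,0,-0.01],"twist":0},
    {"jaw":1,"travel":[0,0,-0.025],"twist":0},
    {"jaw":1,"travel":[0,0,-0.025],"twist":0},
  ],
)

```text
t: 15.5
eef_pos: [0.6045, -0.0489, 0.183]
tool_rot: [-0.004, 0.998, -0.056, 0.001]
force: [-3.0, -1.5, 9.9]
width: 0.0002
```

carry_out(
  series=[
    {"jaw":1,"travel":[0,0,-0.01],"twist":0},
    {"jaw":1,"travel":[0,0,-0.025],"twist":0},
    {"jaw":1,"travel":[0,0,-0.025],"twist":0},
  ],
)

```text
t: 15.88
eef_pos: [0.6045, -0.0489, 0.183]
tool_rot: [-0.004, 0.998, -0.056, 0.002]
force: [-3.4, -0.9, 10.1]
width: 0.0002
```

The knob stalled at 0.183 m, a stroke of 12 mm, with 10 N on it, so the point has met the wood. Now straight up and away.

carry_out(
  series=[
    {"jaw":1,"travel":[0,0,0.1],"twist":0},
    {"jaw":1,"travel":[0,0,0.25],"twist":0},
    {"jaw":1,"travel":[0,0,0.6],"twist":0},
    {"jaw":1,"travel":[-0.4,-0.4,0.7],"twist":0},
    {"jaw":1,"travel":[-0.9,-0.8,0.7],"twist":0},
    {"jaw":1,"travel":[-1,-0.9,0.7],"twist":0},
  ],
)

```text
t: 16.62
eef_pos: [0.5025, -0.1399, 0.2529]
tool_rot: [-0.005, 0.998, -0.058, 0.002]
force: [0.9, 0.3, -0.3]
width: -0.0001
```

carry_out(
  series=[
    {"jaw":1,"travel":[0,0,-0.5],"twist":0},
    {"jaw":1,"travel":[0,0,-1],"twist":0},
    {"jaw":1,"travel":[0,0,-1],"twist":0},
    {"jaw":1,"travel":[0,0,-1],"twist":0},
  ],
)

```text
t: 17.12
eef_pos: [0.5038, -0.1397, 0.1547]
tool_rot: [-0.005, 0.998, -0.057, 0.003]
force: [-0.0, 0.6, 0.7]
width: -0.0001
```

```bash
python3 - <<'E'
from h import *
s=manip.sense();print(s['eef_pos'],s['force'])
shot('wrist','w7'); shot('scene','s7')
a=cv2.imread('pics/w7.png'); b=cv2.imread('pics/s7.png')[130:370,160:480]
cv2.imwrite('pics/f7.png',np.vstack([cv2.resize(a[:180,300:],(560,296)),cv2.resize(b,(400,300))[:, :400].copy() if 0 else cv2.copyMakeBorder(cv2.resize(b,(400,300)),0,0,0,160,0)]))
E
```

```text
[ 0.50384413 -0.13974777  0.15468409] [-0.01130461  0.57655352  0.69187873]
```

View pics/f7.png

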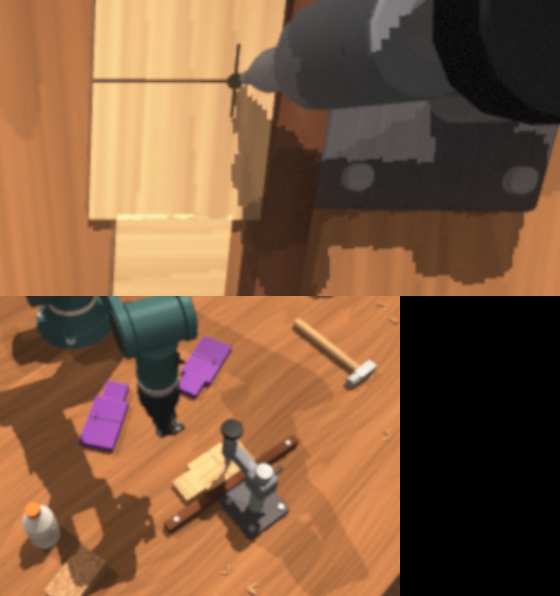

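```bash
python3 -c "
from rig import manip
print(manip.finish_job())"
```

```text
the job is handed in; nothing more can be done
None
```

The blank now lies flat against the fence with the pencilled cross under the punch point. I punched it once, on the cross, and handed the job in at about 17 s on the robot's clock.

- **Sliding:** I gripped the neck stub without lifting it and slid and turned the blank to about 8 mm short of the fence. I then pushed its long edge home with two fingertips until it stopped, seating it with about 13 N.
- **Position before punching:** the close wrist view put the cross within about 0.5 mm of the point. The blank's angle was -6.8° from its pencil line and -6.4° from its edge, against about -6.75° for the fence. The camera calibration is only good to about 2 mm, but cross and point were measured in the same picture.
- **Punching:** the knob stopped after 12 mm of travel with about 10 N on it, then was released.
- **Last pictures:** the knob and point are back up, the blank is still flush with the cross under the point, and the robot is clear. The hammer, glue bottle and sanding block look undisturbed, though I judged that by eye. No check failed.

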